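# Weigh the tote of fittings on the hand scale

## Robot

A 6-joint arm with a two-finger parallel gripper is mounted at the origin on the work surface. World frame = base frame: x ahead of the robot, y to its left, z up, the work surface at z = 0. Lengths are in m, angles in rad, forces in N, time in s.
With the tool pointing down it reaches from about 0.35 to 0.875 m from the base axis. Payload 15.5 kg.
Tool frame: the origin (TCP) lies between the finger pads; the fingertips stand 17 mm ahead of it and the grasp point (between the pads) lies 2 mm behind it; z points along the fingers, y is the line along which they close (so a half turn about z gives the same grasp; the last joint's range is limited). The gripper opens to 85 mm and grips with 20 to 120 N. Pads are 22 mm wide; open, the fingers measure 114 mm over their backs; the gripper's body (76 mm by 85 mm) begins 54 mm behind the grasp point. The pads swing forward as they close: fully open they stand 13 mm farther back than shut.
Start: joints at [1.046, 0.494, 1.345, -0, 1.302, -0.096], TCP at [0.26, 0.568, 0.248] pointing down, gripper open.
Joint ranges: [-2.91, 2.91], [-0.82, 2.16], [0.22, 2.67], [-1.22, 4.37], [0.12, 2.79], [-3.08, 3.08]. Speed limits (rad/s): [1.89, 1.89, 2.57, 3.01, 3.01, 3.01].

## Interface

Orientations are given as a 3x3 rotation matrix whose columns are the frame's x, y, z axes.
In Python, from station import robot gives the robot as it stands. The module is installed in compiled form; this text tells all that it offers.
- The arm moves only by the tool drive_tool, never from a script. Its argument "plan" is a list that holds one entry, the list of rows, each a list of 4 numbers: the shift along the world's x, y, z in cm, then the turn about the world's z in rad. A call has 1 to 8 rows; each row is the pose to reach, as a shift and turn from the pose commanded when the call began; what a row does not reach only later rows make up. A row lasts 1/12 s, in which the tool goes at most 41.7 mm and 7.16 degrees, less where a joint would pass 70% of its speed; a pose out of reach is approached as far as the arm can. A call with a gripper value outside its range is refused whole. "claw" is the closure in counts, from 0 (fully open) to 255 (shut), set as the call begins (left out, the last holds). The fingers move at their own pace and stop on an object; "newtons" is the grip in N (left out, the last holds). Time passes only in rows, so rows that repeat a pose let the fingers close. It gives the time, the measured TCP pose, the force, the opening and the grip force at its end, in the units of the state.
- robot.get_obs(): the state, without advancing time (a new reading comes with each control period).
- robot.get_image(name): name is "side" or "top"; returns the picture (384x512x3 uint8, red, green, blue); there is no depth.
- robot.calibration(name): a dict with "fx", "fy", "cx", "cy" (pixels), "k1" (the pictures are not rectified: a ray, as slopes to the right and down, at radius r is drawn at 1 + k1 r^2 times it, then the intrinsics apply), "position" and "orientation" of the camera in the world. Camera axes: x right, y down, z forward; pixel columns grow to the right and rows downward; lengths in m; the calibration is good to about 2 mm. A picture is of the moment at which its call begins. calibration takes no time and is no camera call.
- robot.close_job(): hands the job in; it is judged then, once.
The state is a dict: "time": time; "q": joint angles; "qvel": joint speeds; "joint_torque": joint torques, N m; "tcp_pos": TCP position; "ee_rot": TCP orientation; "contact_force": force on the tool from outside, world axes, zero at the start; "ft_torque": the same for the moment, N m; "grip_width": finger opening in m; "gripper_force": force on a finger pad.
Only numpy, scipy, OpenCV 4.12 (cv2) and the standard library are available. Lean on these libraries where they do the work, as an engineer would, in place of code of your own. Each camera call takes 0.05 s, during which the arm holds its last target. There are 200 camera calls.

## Task

Weigh the loaded tote with the sprung hand scale: take the scale from its bracket, hook the tote's bail and draw it gently up, without touching the tote with the robot or forcing it against the fence, until it hangs still and level one to two centimetres clear of the table, still inside its bay. Keep it hanging there for two seconds to take the reading, then set it softly down flat in the bay, unhook it and hang the scale back in its bracket. Do not pull the scale to its end stop, and leave everything else on the bench alone.

Things in the scene. Friction and masses are not known exactly. Their poses are not given: they have to be found in the camera images.
- tote: The load: open plywood tote 110 (its x) x 100 (its y) x 45 mm high, filled with violin fittings, with a fixed 6 mm round steel bail over its middle. Mass 0.25 to 0.85 kg, differs each time and is not told. Origin: centre of its underside; z up. It starts on the table inside the bay, its axes along the bay's.
- bail (a point): Peak of the tote's bail: centre of the 6 mm bar, 90 mm above the tote's underside, over its middle. The bar runs along the tote's y, sloping down to both sides (20 mm lower at 47 mm out, where it turns straight down). Under the peak there is about 42 mm of free height.
- bay: The weighing bay: a low fixed wooden fence, a rectangle with no floor (the tote stands on the table in it), inner 118 (x) x 108 mm (y), walls 8 mm thick and 30 mm high, so the tote has 4 mm to spare on each side. Origin: its centre on the table; z up.
- scale: Hand scale: black block grip 24 (its x) x 36 (y) x 40 mm high on a round flange (50 mm across, 6 mm thick); below it a tube 30 mm across, 90 mm long, with a sprung rod and hook. Mass 0.19 kg. Origin: on the axis at the flange's underside; z up; the grip spans 6 to 46 mm above it. The hook opens to its +x. It starts hung by the flange in the bracket's fork, its x within 0.2 rad of the bracket's.
- hook (a point): Inner bottom of the hook, where a bar rests: on the scale's axis, 145 mm below the scale's origin, plus the reading of joint plunger. Hook of 6 mm round steel in the scale's x-z plane: back at x = -18 mm, lowest point 6 mm below this point, tip at x = +17 mm and 11 to 14 mm above it; the mouth is open from there up to 45 mm above it. A bar goes in from +x best at 27 mm above this point.
- plunger (a joint): How far the scale's hook is pulled out, m: 0 at the top, about 0.002 with only its own weight, end stop at 0.085. Spring of 130 N/m (7.5 mm for each N; 20 to 67 mm for the possible loads), lightly damped.
- bracket: The scale's bracket, fixed: foot and post (at its +x side) and a steel fork open to its -x: two prongs 15 mm wide, 36 mm apart, reaching 25 mm before and 22 mm behind the seat, 10 mm thick, tops 178 mm above the table; nothing stands higher. The scale goes out and in along the bracket's x, flange above the prongs, tube between them. Origin: on the table under the seat; z up.
- seat (a point): Where the origin of the hung scale lies: midway between the prongs, at the height of their tops.
- jar: Bystander: amber glass jar with brass lid, 66 mm across, 75 mm high. Leave it alone.
- glue: Bystander: white glue bottle, 48 mm across, 140 mm high. Leave it alone.
- knife: Bystander: small screwdriver, 120 mm long, lying on the table. Leave it alone.
- blank: Bystander: wooden bridge blank, 50 x 35 x 12 mm, lying flat. Leave it alone.
- spool: Bystander: wooden clamp spool, 36 mm across, 30 mm high. Leave it alone.
- mug: Bystander: blue mug, 80 mm across, 90 mm high. Leave it alone.
- bits: Bystander: open plywood tray without a bail, 120 x 90 x 40 mm. Leave it alone.
- plane: Bystander: steel block plane, 150 x 45 mm, about 70 mm high. Leave it alone.
There are look-alikes about, which are no part of the job. What is shaped like the scale but red or yellow is not meant.

How it is judged:
On the way:
1. the tote hangs still on the scale, its underside's centre 8 to 22 mm above the table, tilted less than 0.1 rad (so that no corner touches), for 1.5 s (height (world z) of tote between 0.008 and 0.022 m and value of joint plunger above 0.015 m and linear speed of tote below 0.03 m/s and angle between tote's own z axis and vertical below 0.1 rad), for 1.5 s.
At the end, for the whole second after the job is handed in: The tote stands flat on the table in its bay (underside within 3 mm of the table, tilt under 0.03 rad, within 9 mm of the bay's centre), off the hook and at rest; the scale hangs upright in its bracket (origin within 14 mm of the seat, tilt under 0.08 rad), unloaded and at rest (distance between scale and seat below 0.014 m and angle between scale's own z axis and vertical below 0.08 rad and linear speed of each of scale, tote below 0.01 m/s and height (world z) of tote below 0.003 m and angle between tote's own z axis and vertical below 0.03 rad and horizontal distance between tote and bay below 0.009 m and contact force between scale and tote below 0.01 N and value of joint plunger below 0.008 m); the robot touches nothing.
It fails at once if the fence is pushed by the tote with more than 5 N (contact force between tote and bay above 5 N).
It fails at once if the scale is pulled to its end stop (hook out more than 81 mm) or the tote is lifted out of the bay (more than 32 mm) (value of joint plunger above 0.081 m or height (world z) of tote above 0.032 m).
It fails at once if the tote is dropped or jerked: it moves faster than 0.2 m/s (linear speed of tote above 0.2 m/s).
It fails at once if the robot itself touches the tote (contact force between any of the fingers, the arm and tote above 0.5 N).
It fails at once if a bystander is moved more than 20 mm (distance of any of jar, glue, knife, blank, spool, mug, bits, plane from where it was at the start of the episode above 0.02 m).
It also fails if it takes over 72 s, if anything falls off the work surface, if the arm or the gripper's body presses on something with over 40 N, if the wrist force passes 120 N, or if a joint passes its speed limit or range.

## Working session

There is one attempt and no reset: what is moved stays moved. The work goes in short steps, Python scripts to look and compute and a tool call to move; the robot and the scene stay as the last step left them, time stands still between calls to the robot, and variables do not carry over. Pictures are saved under pics/ and viewed, at most 10 in all, crops included, and the job is handed in when it is done.

Besides the shell and the picture viewer there is one more tool, called after "Call:" by a JSON object that holds its "fn" and its "kwargs", one argument or row to a line. drive_tool: Moves the arm, as the interface text tells. Its arguments: {"type":"object","properties":{"plan":{"type":"array","items":{"type":"array","items":{"type":"array","items":{"type":"number"}}}},"claw":{"type":"number"},"newtons":{"type":"number"}},"required":["plan"]}

```bash
mkdir -p pics; cat > h.py <<'E'
import numpy as np, cv2
from station import robot
def ray(n,u,v):
    c=robot.calibration(n); d=np.array([(u-c["cx"])/c["fx"],(v-c["cy"])/c["fy"]]); s=d.copy()
    for _ in range(20): s=d/(1+c["k1"]*(s@s))
    r=np.array(c["orientation"])@np.array([s[0],s[1],1.]); return np.array(c["position"]),r
def onz(n,u,v,z):
    p,r=ray(n,u,v); return p+r*(z-p[2])/r[2]
def two(a,b):
    (p,r),(q,s)=ray("top",*a),ray("side",*b)
    t=np.linalg.lstsq(np.c_[r,-s],q-p,rcond=None)[0]; A=p+r*t[0];B=q+s*t[1]
    return (A+B)/2,np.linalg.norm(A-B)
def proj(n,P):
    c=robot.calibration(n); x=np.array(c["orientation"]).T@(np.array(P)-c["position"]); s=x[:2]/x[2]
    s=s*(1+c["k1"]*(s@s)); return np.array([c["fx"]*s[0]+c["cx"],c["fy"]*s[1]+c["cy"]]).round(1)
def save(n,f,crop=None,k=1):
    im=robot.get_image(n)[:,:,::-1]
    if crop: u0,v0,u1,v1=crop; im=im[v0:v1,u0:u1]
    cv2.imwrite("pics/"+f,cv2.resize(im,None,fx=k,fy=k,interpolation=cv2.INTER_CUBIC))
E
python3 - <<'E'
from h import *
for n in("top","side"):
    c=robot.calibration(n);print(n,{k:np.round(v,3).tolist() for k,v in c.items()}); save(n,n+"0.png",None,1.5)
o=robot.get_obs();print(o["time"],o["tcp_pos"],o["ee_rot"])
E
```

```text
top {'fx': 432.156, 'fy': 432.156, 'cx': 251.639, 'cy': 187.558, 'k1': -0.088, 'position': [0.253, 0.007, 1.705], 'orientation': [[0.02, -0.985, 0.173], [-1.0, -0.019, 0.006], [-0.003, -0.173, -0.985]]}
side {'fx': 429.032, 'fy': 429.032, 'cx': 248.883, 'cy': 192.627, 'k1': 0.037, 'position': [0.437, -0.98, 1.211], 'orientation': [[0.994, -0.086, 0.075], [-0.114, -0.734, 0.669], [-0.003, -0.674, -0.739]]}
0.1 [0.25970983 0.56813793 0.24774404] [[-9.09458083e-01  4.15795218e-01 -5.76104359e-04]
 [ 4.15795604e-01  9.09457523e-01 -1.01457173e-03]
 [ 1.02088372e-04 -1.16225212e-03 -9.99999319e-01]]
```

View pics/top0.png

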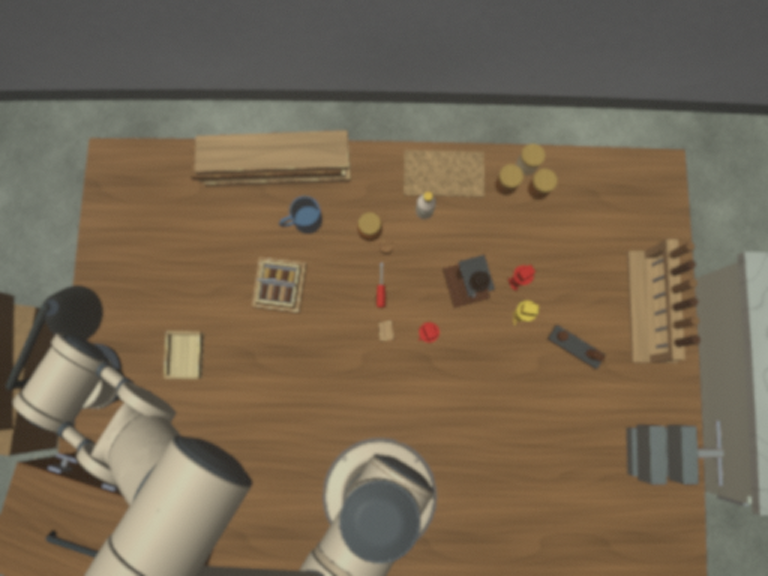

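View pics/side0.png

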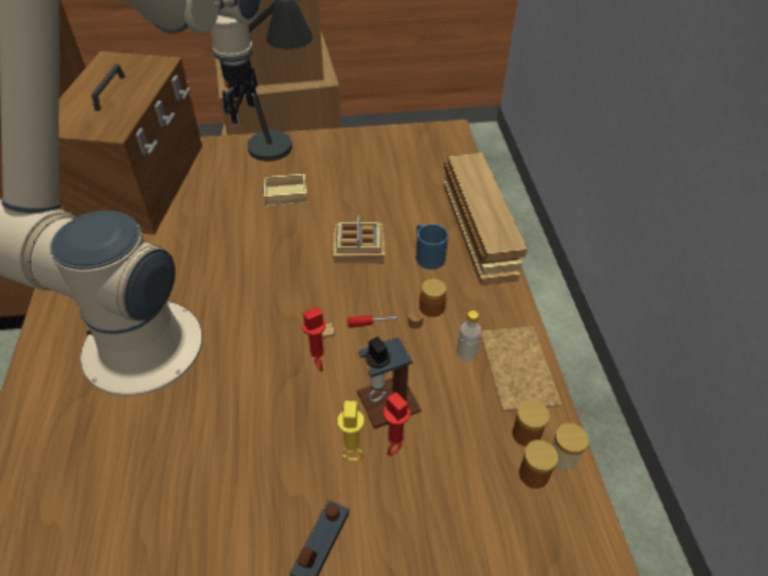

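Candidates for the scale, in 768-wide pixels: red at top (430,331), red at top (523,275), yellow at top (527,311), and black at top (478,281) / side (377,350). I choose the black one, which hangs in the fork. For the tote, the one with the bail is at top (280,285) / side (360,238). The tray without a bail at top (183,355) is the bystander. Next is a close crop to check the choice.

```bash
python3 - <<'E'
from h import *
a=robot.get_image("top")[:,:,::-1]; b=robot.get_image("side")[:,:,::-1]
c=lambda im,u,v:cv2.resize(im[v:v+60,u:u+80],(400,300),interpolation=cv2.INTER_CUBIC)
cv2.imwrite("pics/c1.png",np.vstack([np.hstack([c(a,280,155),c(b,215,220)]),np.hstack([c(a,150,160),c(b,200,135)])]))
E
```

```text
(no output)
```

View pics/c1.png

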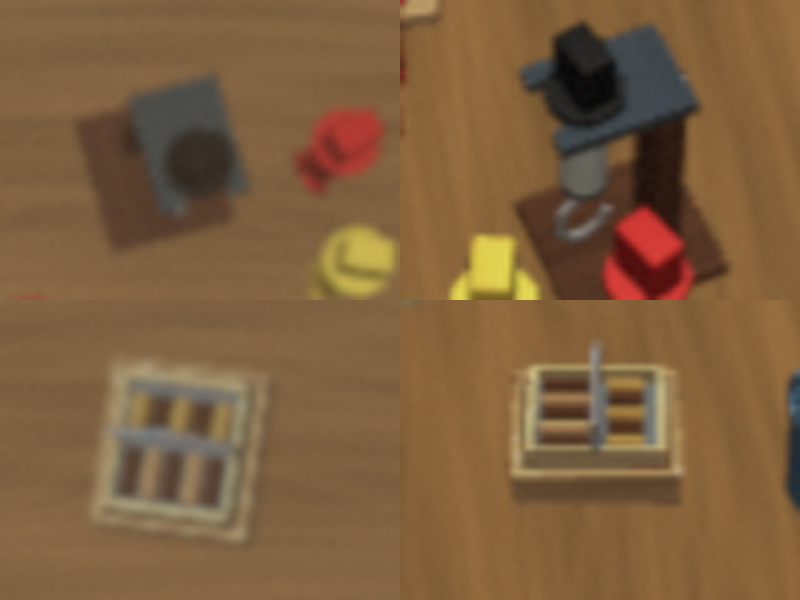

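The black scale hangs in the fork, with its flange at top ≈(320,187) and side ≈(252,238). The hook is below it. The bailed tote sits in the bay, with the bail at top ≈(185,248) and side ≈(319,211). Next I measure.

```bash
python3 - <<'E'
from h import *
T=lambda u,v:(280+u/5,155+v/5); S=lambda u,v:(215+(u-400)/5,220+v/5)
t=lambda u,v:(150+u/5,160+(v-300)/5); s=lambda u,v:(200+(u-400)/5,135+(v-300)/5)
print("fork top", [onz("top",*T(*p),.178)[:2].round(4) for p in[(133,95),(213,75),(243,190),(180,212)]])
print("fork side", [onz("side",*S(*p),.178)[:2].round(4) for p in[(652,26),(696,103),(560,142),(524,75)]])
print("flange",onz("side",*S(585,95),.182),onz("top",*T(200,163),.19))
print("griptop",[onz("side",*S(*p),.224)[:2].round(4) for p in[(557,35),(583,24),(614,57),(590,72)]])
print("bay top",[onz("top",*t(*p),.03)[:2].round(4) for p in[(112,357),(267,375),(247,543),(95,520)]])
print("bay side",[onz("side",*s(*p),.03)[:2].round(4) for p in[(515,372),(677,372),(682,472),(513,474)]])
print("tote top",[onz("top",*t(*p),.045)[:2].round(4) for p in[(122,367),(255,380),(235,523),(103,508)]])
print("tote side",[onz("side",*s(*p),.045)[:2].round(4) for p in[(527,367),(666,367),(670,450),(527,450)]])
print("bail ends top z.07",[onz("top",*t(*p),.07)[:2].round(4) for p in[(113,432),(240,446)]],"peak",onz("top",*t(177,439),.09))
print("bail side",[onz("side",*s(*p),.07)[:2].round(4) for p in[(597,345),(597,447)]],onz("side",*s(597,388),.09))
print("yellow",two((352,206),(350/1.5,412/1.5)),"red",two((430/1.5,331/1.5),(314/1.5,318/1.5)),two((523/1.5,273/1.5),(397/1.5,403/1.5)))
E
```

```text
fork top [array([ 0.5745, -0.1809]), array([ 0.5905, -0.239 ]), array([ 0.5065, -0.2599]), array([ 0.4897, -0.2145])]
fork side [array([ 0.5755, -0.1839]), array([ 0.5933, -0.2439]), array([ 0.5104, -0.2623]), array([ 0.4944, -0.2117])]
flange [ 0.52849962 -0.23346006  0.182     ] [ 0.52342643 -0.22723337  0.19      ]
griptop [array([ 0.5137, -0.2195]), array([ 0.5296, -0.2133]), array([ 0.5445, -0.2392]), array([ 0.5295, -0.2482])]
bay top [array([0.6059, 0.3339]), array([0.5936, 0.2096]), array([0.4593, 0.22  ]), array([0.4749, 0.3405])]
bay side [array([0.4776, 0.3398]), array([0.6095, 0.3243]), array([0.5989, 0.2081]), array([0.4673, 0.2213])]
tote top [array([0.5948, 0.3226]), array([0.5864, 0.2171]), array([0.4729, 0.2281]), array([0.4825, 0.3317])]
tote side [array([0.4872, 0.3279]), array([0.5992, 0.3148]), array([0.5906, 0.2184]), array([0.4797, 0.2314])]
bail ends top z.07 [array([0.5384, 0.3222]), array([0.5294, 0.2234])] peak [0.53041543 0.26906336 0.09      ]
bail side [array([0.5439, 0.3196]), array([0.5322, 0.2025])] [0.53705734 0.24698562 0.09      ]
yellow (array([ 0.46222171, -0.34409098,  0.17576824]), np.float64(0.0018456876549973215)) red (array([ 0.40652748, -0.10986168,  0.17513209]), np.float64(0.004067683193475986)) (array([ 0.55068747, -0.33402732,  0.17403361]), np.float64(0.0034733678564994))
```

Call:
{"fn": "drive_tool", "kwargs": {
  "plan": [
    [[1.2,-3.6,0.5,-0.03],[2.4,-7.2,1,-0.06],[3.6,-10.8,1.5,-0.09],[4.8,-14.4,2,-0.12],[6,-18,2.5,-0.15],[7.2,-21.6,3,-0.18],[8.4,-25.2,3,-0.21],[9.6,-28.8,3,-0.24]]
  ],
  "claw": 0
}}

```text
time: 0.87
tcp_pos: [0.356, 0.2788, 0.2786]
ee_rot: [[-0.784, 0.621, 0.001], [0.621, 0.784, 0.0], [-0.0, 0.001, -1.0]]
contact_force: [1.0, 0.8, 0.0]
grip_width: 0.0856
gripper_force: 0.0
```

Call:
{"fn": "drive_tool", "kwargs": {
  "plan": [
    [[1.2,-3.6,0,-0.03],[2.4,-7.2,0,-0.06],[3.6,-10.8,0,-0.09],[4.8,-14.4,0,-0.12],[6,-18,0,-0.15],[7.2,-21.6,0,-0.18],[8.4,-25.2,0,-0.21],[9.6,-28.8,0,-0.24]]
  ]
}}

```text
time: 1.53
tcp_pos: [0.452, -0.0096, 0.2784]
ee_rot: [[-0.613, 0.79, 0.0], [0.79, 0.613, -0.0], [-0.0, 0.0, -1.0]]
contact_force: [2.1, 0.6, -0.7]
grip_width: 0.0853
gripper_force: 0.0
```

Call:
{"fn": "drive_tool", "kwargs": {
  "plan": [
    [[1.2,-3.6,0,-0.03],[2.4,-7.2,0,-0.06],[3.6,-10.8,0,-0.09],[4.8,-14.4,0,-0.12],[6,-18,0,-0.15],[7,-21,0,-0.17],[7.4,-22.2,0,-0.173],[7.4,-22.2,0,-0.173]]
  ]
}}

```text
time: 2.2
tcp_pos: [0.5264, -0.2321, 0.2778]
ee_rot: [[-0.468, 0.884, -0.0], [0.884, 0.468, -0.0], [-0.0, -0.0, -1.0]]
contact_force: [-0.8, 0.0, -0.2]
grip_width: 0.0851
gripper_force: 0.0
```

```bash
python3 - <<'E'
from h import *
a=robot.get_image("top")[:,:,::-1]; b=robot.get_image("side")[:,:,::-1]
c=lambda im,u,v:cv2.resize(im[v:v+90,u:u+80],(400,450),interpolation=cv2.INTER_CUBIC)
cv2.imwrite("pics/c2.png",np.hstack([c(a,280,140),c(b,215,180)]))
print(proj("side",[.5264,-.2321,.2608]),proj("side",[.528,-.2305,.224]))
E
```

```text
[251.3 222.1] [251.7 229.5]
```

View pics/c2.png

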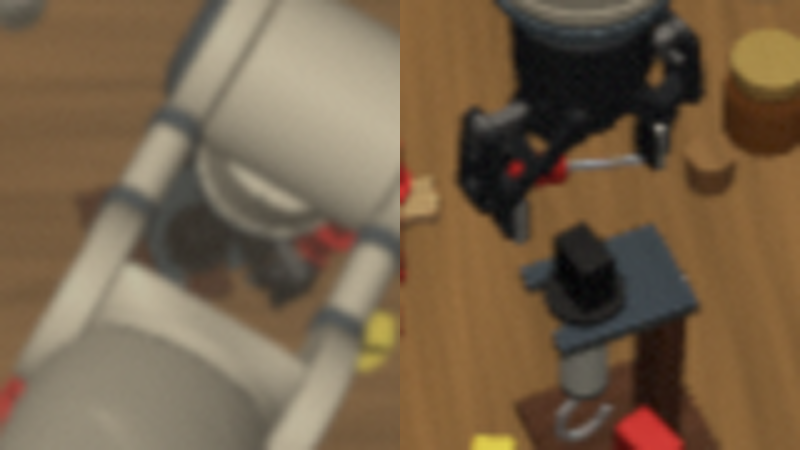

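The open fingers straddle the black grip: tips at side ≈(238,227) and (266,212), grip top ≈(252,230). They are aligned, so I go down and close.

Call:
{"fn": "drive_tool", "kwargs": {
  "plan": [
    [[0,0.1,-2,0],[0,0.1,-4,0],[0,0.1,-5.5,0],[0,0.1,-6.5,0],[0,0.1,-7,0],[0,0.1,-7,0]]
  ]
}}

```text
time: 2.8
tcp_pos: [0.5255, -0.2276, 0.2077]
ee_rot: [[-0.471, 0.882, -0.001], [0.882, 0.471, 0.001], [0.001, -0.001, -1.0]]
contact_force: [-0.5, 0.2, -0.5]
grip_width: 0.0852
gripper_force: 0.0
```

Call:
{"fn": "drive_tool", "kwargs": {
  "plan": [
    [[0,0,0,0],[0,0,0,0],[0,0,0,0],[0,0,0,0],[0,0,0,0],[0,0,0,0],[0,0,0,0],[0,0,0,0]]
  ],
  "claw": 255,
  "newtons": 50
}}

```text
time: 3.47
tcp_pos: [0.5261, -0.2287, 0.2087]
ee_rot: [[-0.47, 0.883, 0.001], [0.883, 0.47, -0.0], [-0.001, 0.0, -1.0]]
contact_force: [-0.6, 1.0, 5.6]
grip_width: 0.0232
gripper_force: 51.1
```

Call:
{"fn": "drive_tool", "kwargs": {
  "plan": [
    [[0,0,0.4,0],[0,0,0.8,0],[0,0,0.8,0],[0,0,0.8,0]]
  ]
}}

```text
time: 3.8
tcp_pos: [0.5259, -0.2286, 0.2165]
ee_rot: [[-0.47, 0.883, 0.0], [0.883, 0.47, -0.0], [-0.0, 0.0, -1.0]]
contact_force: [-0.5, 0.3, -2.2]
grip_width: 0.0237
gripper_force: 50.1
```

Call:
{"fn": "drive_tool", "kwargs": {
  "plan": [
    [[-0.96,-0.29,0,0],[-1.92,-0.58,0,0],[-2.88,-0.87,0,0],[-3.84,-1.16,0,0],[-4.8,-1.45,0,0],[-5.76,-1.74,0,0],[-6.7,-2,0,0],[-6.7,-2,0,0]]
  ]
}}

```text
time: 4.47
tcp_pos: [0.4569, -0.249, 0.2163]
ee_rot: [[-0.469, 0.883, -0.001], [0.883, 0.469, 0.0], [0.001, -0.001, -1.0]]
contact_force: [-0.6, 0.2, -2.7]
grip_width: 0.0234
gripper_force: 50.2
```

Call:
{"fn": "drive_tool", "kwargs": {
  "plan": [
    [[0,0,3,0],[0,0,6.5,0],[0,0,10,0],[0,0,13.5,0],[0,0,16.5,0],[0.1,1.5,18,-0.03],[0.3,4.5,18.5,-0.08],[0.5,8,18.5,-0.14]]
  ]
}}

```text
time: 5.13
tcp_pos: [0.4644, -0.169, 0.4029]
ee_rot: [[-0.338, 0.941, 0.003], [0.941, 0.338, -0.002], [-0.002, 0.002, -1.0]]
contact_force: [0.8, 1.3, -1.8]
grip_width: 0.0234
gripper_force: 50.2
```

Call:
{"fn": "drive_tool", "kwargs": {
  "plan": [
    [[0.2,3.8,0,-0.05],[0.4,7.6,0,-0.1],[0.6,11.4,0,-0.15],[0.8,15.2,0,-0.2],[1,19,0,-0.25],[1.2,22.8,0,-0.3],[1.4,26.6,0,-0.35],[1.6,30.4,0,-0.4]]
  ]
}}

```text
time: 5.8
tcp_pos: [0.4795, 0.1374, 0.4015]
ee_rot: [[0.053, 0.999, 0.0], [0.999, -0.053, 0.0], [0.0, 0.0, -1.0]]
contact_force: [0.9, -0.7, -2.4]
grip_width: 0.0236
gripper_force: 50.2
```

Call:
{"fn": "drive_tool", "kwargs": {
  "plan": [
    [[0.3,3.8,0,-0.04],[0.6,7.6,0,-0.048],[0.8,11.4,0,-0.048],[0.9,13.8,0,-0.048],[0.9,14.4,0,-0.048],[0.9,14.4,-3,-0.048],[0.9,14.4,-5,-0.048],[0.9,14.4,-5,-0.048]]
  ]
}}

```text
time: 6.47
tcp_pos: [0.4873, 0.2786, 0.3475]
ee_rot: [[0.099, 0.995, -0.006], [0.995, -0.099, -0.003], [-0.003, -0.005, -1.0]]
contact_force: [-0.2, -0.6, -3.3]
grip_width: 0.0234
gripper_force: 50.0
```

Call:
{"fn": "drive_tool", "kwargs": {
  "plan": [
    [[0,0,-2,0],[0,0,-4,0],[0,0,-6,0],[0,0,-7.5,0],[0,0,-8.5,0],[0,0,-8.5,0],[0,0,-8.5,0],[0,0,-8.5,0]]
  ]
}}

```text
time: 7.13
tcp_pos: [0.4895, 0.2796, 0.2676]
ee_rot: [[0.099, 0.995, 0.002], [0.995, -0.099, 0.001], [0.001, 0.002, -1.0]]
contact_force: [-0.4, 0.5, -2.0]
grip_width: 0.0236
gripper_force: 50.1
```

```bash
python3 - <<'E'
from h import *
a=robot.get_image("top")[:,:,::-1]; b=robot.get_image("side")[:,:,::-1]
c=lambda im,u,v:cv2.resize(im[v:v+80,u:u+80],(400,400),interpolation=cv2.INTER_CUBIC)
cv2.imwrite("pics/c3.png",np.hstack([c(a,150,160),c(b,190,105)]))
p=robot.get_obs()["tcp_pos"];print(p)
for dz in(-.031,-.121,-.176):print(proj("side",p+[0,0,dz]),proj("top",p+[0,0,dz]))
print(proj("side",[.5365,.274,.09]),proj("top",[.5365,.274,.09]))
E
```

```text
[0.48940861 0.27960685 0.26749197]
[224.7 117.8] [175.3 192.1]
[225.8 136.8] [179.7 196.1]
[226.4 147.7] [182.1 198.3]
[238.6 148. ] [184.2 186.2]
```

View pics/c3.png

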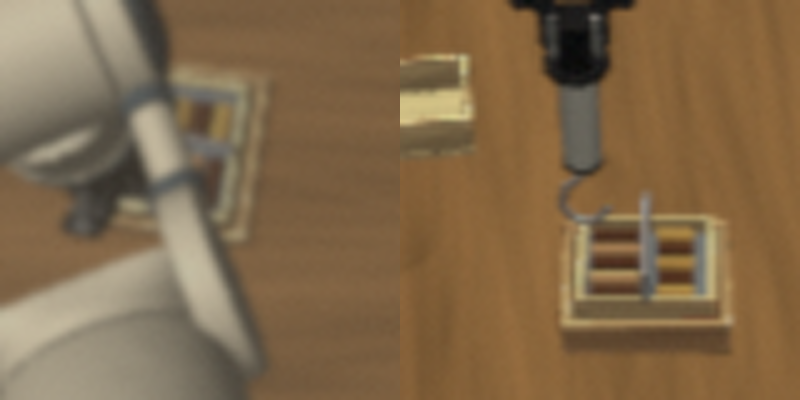

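The side view shows the hook bottom at ≈(227,149), as predicted, and the bail bar at ≈(239.4,148). Next I lower the hook and enter the bail.

Call:
{"fn": "drive_tool", "kwargs": {
  "plan": [
    [[0,0,-1,0],[0,0,-2,0],[0,0,-2.6,0],[0,0,-2.6,0],[0,0,-2.6,0]]
  ]
}}

```text
time: 7.65
tcp_pos: [0.4886, 0.2793, 0.2396]
ee_rot: [[0.099, 0.995, -0.001], [0.995, -0.099, -0.001], [-0.001, -0.001, -1.0]]
contact_force: [1.0, 0.3, -2.2]
grip_width: 0.0235
gripper_force: 50.1
```

Call:
{"fn": "drive_tool", "kwargs": {
  "plan": [
    [[0.7,-0.08,0,0],[1.4,-0.16,0,0],[2.1,-0.24,0,0],[2.8,-0.32,0,0],[3.5,-0.4,0,0],[4.2,-0.48,0,0],[4.8,-0.55,0,0],[4.8,-0.55,0,0]]
  ]
}}

```text
time: 8.32
tcp_pos: [0.5382, 0.2737, 0.2402]
ee_rot: [[0.099, 0.995, 0.001], [0.995, -0.099, 0.0], [0.0, 0.001, -1.0]]
contact_force: [0.8, 0.9, -1.8]
grip_width: 0.0233
gripper_force: 50.3
```

```bash
python3 - <<'E'
from h import *
a=robot.get_image("top")[:,:,::-1]; b=robot.get_image("side")[:,:,::-1]
c=lambda im,u,v:cv2.resize(im[v:v+80,u:u+80],(400,400),interpolation=cv2.INTER_CUBIC)
cv2.imwrite("pics/c4.png",cv2.resize(b[110:180,190:270],(640,560),interpolation=cv2.INTER_CUBIC))
o=robot.get_obs();p=o["tcp_pos"];print(p,o["contact_force"])
E
```

```text
[0.53692581 0.27384629 0.24013405] [-0.02191362 -1.22234784 -2.9768479 ]
```

View pics/c4.png

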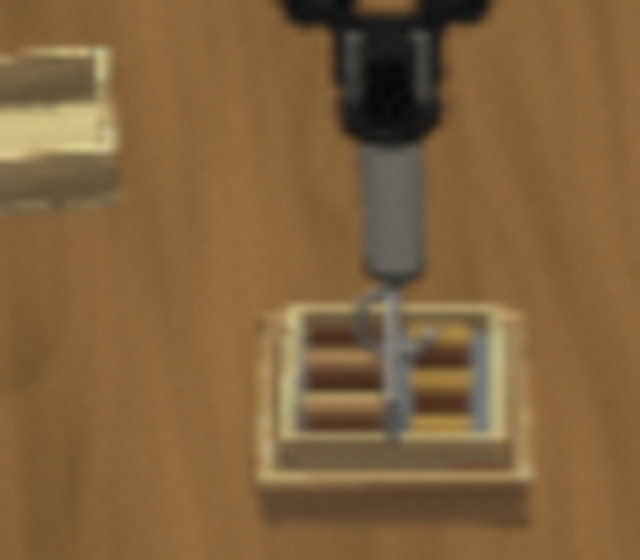

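The bar passes inside the hook, at crop ≈(392,330), between the back and the tip. Next I raise in slow steps and watch the force.

Call:
{"fn": "drive_tool", "kwargs": {
  "plan": [
    [[0,0,0.3,0],[0,0,0.6,0],[0,0,0.9,0],[0,0,1.2,0],[0,0,1.5,0],[0,0,1.8,0],[0,0,2.0,0],[0,0,2.2,0]]
  ]
}}

```text
time: 9.08
tcp_pos: [0.5369, 0.274, 0.2626]
ee_rot: [[0.099, 0.995, 0.0], [0.995, -0.099, 0.0], [0.0, 0.0, -1.0]]
contact_force: [-0.2, -0.1, -2.5]
grip_width: 0.0232
gripper_force: 50.2
```

Call:
{"fn": "drive_tool", "kwargs": {
  "plan": [
    [[0,0,0.2,0],[0,0,0.4,0],[0,0,0.6,0],[0,0,0.8,0],[0,0,1,0],[0,0,1.2,0],[0,0,1.4,0],[0,0,1.6,0]]
  ]
}}

```text
time: 9.75
tcp_pos: [0.5368, 0.2739, 0.2784]
ee_rot: [[0.099, 0.995, -0.0], [0.995, -0.099, -0.0], [-0.0, -0.0, -1.0]]
contact_force: [0.2, 1.3, -3.3]
grip_width: 0.0234
gripper_force: 50.1
```

```bash
cat >> h.py <<'E'
def stat(n=10,msg=""):
    F=[];P=[];G=[]
    for i in range(n):
        im=robot.get_image("side"); o=robot.get_obs(); F.append(o["contact_force"]);P.append(o["tcp_pos"])
    g=cv2.cvtColor(im,cv2.COLOR_RGB2GRAY)
    print(msg,o["time"],"F",np.mean(F,0).round(2),"sd",np.std(F,0).round(2),"P",np.mean(P,0).round(4)); return im
E
python3 - <<'E'
from h import *
im=stat(); np.save("ref.npy",im)
E
```

```text
10.25 F [-0.    0.35 -4.07] sd [0.25 0.37 0.49] P [0.5368 0.2739 0.2783]
```

Call:
{"fn": "drive_tool", "kwargs": {
  "plan": [
    [[0,0,0.1,0],[0,0,0.2,0],[0,0,0.3,0],[0,0,0.4,0],[0,0,0.5,0],[0,0,0.6,0],[0,0,0.7,0],[0,0,0.8,0]]
  ]
}}

```text
time: 10.92
tcp_pos: [0.5368, 0.2739, 0.2863]
ee_rot: [[0.099, 0.995, -0.0], [0.995, -0.099, -0.0], [-0.0, -0.0, -1.0]]
contact_force: [0.3, 0.2, -5.1]
grip_width: 0.0229
gripper_force: 49.8
```

```bash
cat >> h.py <<'E'
def dv(im,roi=(225,250,154,165)):
    ref=np.load("ref.npy"); k=10; out=[]
    up=lambda a:cv2.resize(a,None,fx=k,fy=k,interpolation=cv2.INTER_CUBIC)
    for u0,u1 in((225,237),(241,252)):
        v0,v1=155,168; m=4
        r=cv2.matchTemplate(up(im[v0-m:v1+m,u0-m:u1+m]),up(ref[v0:v1,u0:u1]),cv2.TM_CCOEFF_NORMED)
        _,s,_,(x,y)=cv2.minMaxLoc(r); out.append((round(x/k-m,1),round(y/k-m,1),round(s,3)))
    print("shift px (L,R)",out)
E
python3 - <<'E'
from h import *
dv(stat())
E
```

```text
11.4167 F [-0.22  0.06 -4.93] sd [0.5  0.47 0.49] P [0.5369 0.2739 0.2863]
shift px (L,R) [(0.1, 0.0, 0.996), (0.0, 0.0, 0.998)]
```

Call:
{"fn": "drive_tool", "kwargs": {
  "plan": [
    [[0,0,0.1,0],[0,0,0.2,0],[0,0,0.3,0],[0,0,0.4,0],[0,0,0.5,0],[0,0,0.6,0],[0,0,0.7,0],[0,0,0.8,0]]
  ]
}}

```text
time: 12.08
tcp_pos: [0.5368, 0.2739, 0.2943]
ee_rot: [[0.099, 0.995, -0.0], [0.995, -0.099, -0.0], [-0.0, -0.0, -1.0]]
contact_force: [-0.3, 0.7, -6.1]
grip_width: 0.0236
gripper_force: 49.7
```

```bash
python3 -c "
from h import *
dv(stat())"
```

```text
12.5833 F [-0.42 -0.17 -5.81] sd [0.45 0.47 0.47] P [0.5369 0.2739 0.2943]
shift px (L,R) [(0.1, 0.0, 0.995), (0.0, 0.0, 0.998)]
```

Call:
{"fn": "drive_tool", "kwargs": {
  "plan": [
    [[0,0,0.1,0],[0,0,0.2,0],[0,0,0.3,0],[0,0,0.4,0],[0,0,0.5,0],[0,0,0.6,0],[0,0,0.7,0],[0,0,0.8,0]]
  ]
}}

```text
time: 13.25
tcp_pos: [0.5369, 0.2739, 0.3023]
ee_rot: [[0.099, 0.995, -0.0], [0.995, -0.099, -0.0], [-0.0, -0.0, -1.0]]
contact_force: [-0.3, -0.1, -6.8]
grip_width: 0.023
gripper_force: 49.6
```

```bash
python3 -c "
from h import *
dv(stat())"
```

```text
13.75 F [ 0.22 -0.07 -6.92] sd [0.66 0.63 0.39] P [0.5369 0.2739 0.3023]
shift px (L,R) [(0.2, 0.0, 0.991), (0.0, 0.0, 0.994)]
```

Call:
{"fn": "drive_tool", "kwargs": {
  "plan": [
    [[0,0,0.1,0],[0,0,0.2,0],[0,0,0.3,0],[0,0,0.4,0],[0,0,0.5,0],[0,0,0.6,0],[0,0,0.7,0],[0,0,0.8,0]]
  ]
}}

```text
time: 14.42
tcp_pos: [0.5369, 0.2739, 0.3104]
ee_rot: [[0.099, 0.995, 0.0], [0.995, -0.099, -0.0], [-0.0, 0.0, -1.0]]
contact_force: [-0.2, 0.1, -7.4]
grip_width: 0.0236
gripper_force: 49.5
```

```bash
python3 -c "
from h import *
dv(stat())"
```

```text
14.9167 F [ 0.13 -0.13 -7.51] sd [0.53 0.45 0.68] P [0.5368 0.2739 0.3103]
shift px (L,R) [(0.0, -0.1, 0.962), (0.1, -0.2, 0.98)]
```

Call:
{"fn": "drive_tool", "kwargs": {
  "plan": [
    [[0,0,0.1,0],[0,0,0.2,0],[0,0,0.3,0],[0,0,0.4,0],[0,0,0.5,0],[0,0,0.6,0],[0,0,0.7,0],[0,0,0.8,0]]
  ]
}}

```text
time: 15.58
tcp_pos: [0.5369, 0.2739, 0.3184]
ee_rot: [[0.099, 0.995, -0.0], [0.995, -0.099, 0.0], [0.0, -0.0, -1.0]]
contact_force: [-1.0, -0.4, -7.6]
grip_width: 0.0233
gripper_force: 49.5
```

```bash
python3 -c "
from h import *
dv(stat())"
```

```text
16.0833 F [-0.01  0.17 -7.86] sd [0.27 0.53 0.29] P [0.5369 0.2739 0.3183]
shift px (L,R) [(-0.1, -1.7, 0.924), (0.0, -1.8, 0.965)]
```

Call:
{"fn": "drive_tool", "kwargs": {
  "plan": [
    [[0,0,0.07,0],[0,0,0.14,0],[0,0,0.21,0],[0,0,0.28,0],[0,0,0.35,0],[0,0,0.42,0],[0,0,0.48,0],[0,0,0.5,0]]
  ]
}}

```text
time: 16.75
tcp_pos: [0.5369, 0.2739, 0.3234]
ee_rot: [[0.099, 0.995, 0.0], [0.995, -0.099, 0.0], [0.0, 0.0, -1.0]]
contact_force: [-0.6, 0.8, -7.3]
grip_width: 0.0235
gripper_force: 49.5
```

```bash
python3 -c "
from h import *
print(proj('side',[.53,.24,.045])-proj('side',[.53,.24,.055]))
dv(stat());dv(stat());im=stat();dv(im)
cv2.imwrite('pics/c5.png',cv2.resize(im[100:180,190:270,::-1],(600,600),interpolation=cv2.INTER_CUBIC))"
```

```text
[0.  1.8]
 17.25 F [ 0.03 -0.06 -7.63] sd [0.49 0.46 0.46] P [0.5369 0.2739 0.3233]
shift px (L,R) [(-0.2, -2.3, 0.949), (-0.1, -2.5, 0.968)]
 17.75 F [ 0.05 -0.09 -7.93] sd [0.41 0.42 0.55] P [0.5369 0.2739 0.3233]
shift px (L,R) [(-0.2, -2.3, 0.95), (-0.1, -2.5, 0.957)]
 18.25 F [-0.11 -0.05 -7.68] sd [0.64 0.58 0.52] P [0.5369 0.2739 0.3233]
shift px (L,R) [(-0.2, -2.3, 0.949), (-0.1, -2.5, 0.956)]
```

View pics/c5.png

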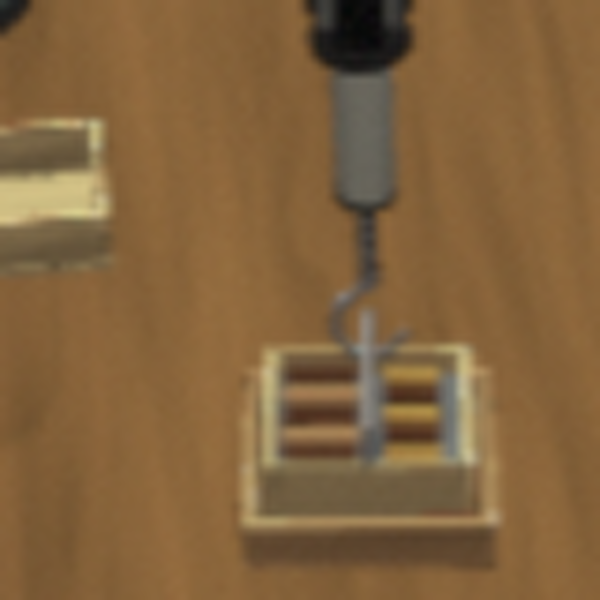

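The tote hangs level and about 13.5 mm clear, with the bail in the hook at crop ≈(368,350). I hold it there, then lower softly.

Call:
{"fn": "drive_tool", "kwargs": {
  "plan": [
    [[0,0,0,0],[0,0,0,0],[0,0,0,0],[0,0,0,0],[0,0,0,0],[0,0,0,0],[0,0,0,0],[0,0,0,0]]
  ]
}}

```text
time: 18.92
tcp_pos: [0.5369, 0.2739, 0.3233]
ee_rot: [[0.099, 0.995, 0.0], [0.995, -0.099, 0.0], [0.0, 0.0, -1.0]]
contact_force: [-0.7, 0.0, -8.2]
grip_width: 0.0236
gripper_force: 49.5
```

Call:
{"fn": "drive_tool", "kwargs": {
  "plan": [
    [[0,0,0,0],[0,0,0,0],[0,0,0,0],[0,0,0,0],[0,0,0,0],[0,0,0,0],[0,0,0,0],[0,0,0,0]]
  ]
}}

```text
time: 19.58
tcp_pos: [0.5369, 0.2739, 0.3233]
ee_rot: [[0.099, 0.995, 0.0], [0.995, -0.099, 0.0], [0.0, 0.0, -1.0]]
contact_force: [-0.8, 0.1, -7.6]
grip_width: 0.0234
gripper_force: 49.5
```

Call:
{"fn": "drive_tool", "kwargs": {
  "plan": [
    [[0,0,-0.05,0],[0,0,-0.13,0],[0,0,-0.23,0],[0,0,-0.33,0],[0,0,-0.43,0],[0,0,-0.53,0],[0,0,-0.63,0],[0,0,-0.7,0]]
  ]
}}

```text
time: 20.25
tcp_pos: [0.5368, 0.2739, 0.3161]
ee_rot: [[0.099, 0.995, -0.0], [0.995, -0.099, -0.0], [-0.0, -0.0, -1.0]]
contact_force: [0.4, 0.3, -7.7]
grip_width: 0.0232
gripper_force: 49.5
```

Call:
{"fn": "drive_tool", "kwargs": {
  "plan": [
    [[0,0,-0.07,0],[0,0,-0.14,0],[0,0,-0.21,0],[0,0,-0.28,0],[0,0,-0.35,0],[0,0,-0.42,0],[0,0,-0.49,0],[0,0,-0.56,0]]
  ]
}}

```text
time: 20.92
tcp_pos: [0.5369, 0.2739, 0.3106]
ee_rot: [[0.099, 0.995, 0.0], [0.995, -0.099, 0.0], [0.0, 0.0, -1.0]]
contact_force: [-0.9, -0.2, -7.7]
grip_width: 0.0233
gripper_force: 49.5
```

Call:
{"fn": "drive_tool", "kwargs": {
  "plan": [
    [[0,0,-0.07,0],[0,0,-0.14,0],[0,0,-0.21,0],[0,0,-0.28,0],[0,0,-0.35,0],[0,0,-0.45,0],[0,0,-0.55,0],[0,0,-0.65,0]]
  ]
}}

```text
time: 21.58
tcp_pos: [0.5369, 0.2739, 0.3041]
ee_rot: [[0.099, 0.995, -0.0], [0.995, -0.099, -0.0], [-0.0, -0.0, -1.0]]
contact_force: [-0.4, -0.1, -7.1]
grip_width: 0.0228
gripper_force: 49.6
```

```bash
python3 -c "
from h import *
dv(stat(6))"
```

```text
21.8833 F [ 0.03  0.03 -7.36] sd [0.59 0.7  0.46] P [0.5368 0.2739 0.3041]
shift px (L,R) [(0.7, 0.8, 0.923), (0.7, 0.5, 0.955)]
```

Call:
{"fn": "drive_tool", "kwargs": {
  "plan": [
    [[0,0,-0.1,0],[0,0,-0.2,0],[0,0,-0.3,0],[0,0,-0.4,0],[0,0,-0.5,0],[0,0,-0.6,0],[0,0,-0.7,0],[0,0,-0.8,0]]
  ]
}}

```text
time: 22.55
tcp_pos: [0.5369, 0.2739, 0.2961]
ee_rot: [[0.099, 0.995, 0.0], [0.995, -0.099, 0.0], [0.0, 0.0, -1.0]]
contact_force: [-0.4, 0.1, -6.0]
grip_width: 0.0234
gripper_force: 49.6
```

```bash
python3 -c "
from h import *
im=stat(6);dv(im)
r=np.load('ref.npy')
f=lambda a:cv2.resize(a[110:180,190:270,::-1],(400,350),interpolation=cv2.INTER_CUBIC)
cv2.imwrite('pics/c6.png',np.hstack([f(r),f(im)]))"
```

```text
22.85 F [ 0.2   0.07 -5.69] sd [0.33 0.4  0.46] P [0.5369 0.2739 0.2961]
shift px (L,R) [(0.7, 0.8, 0.919), (0.7, 0.5, 0.955)]
```

View pics/c6.png

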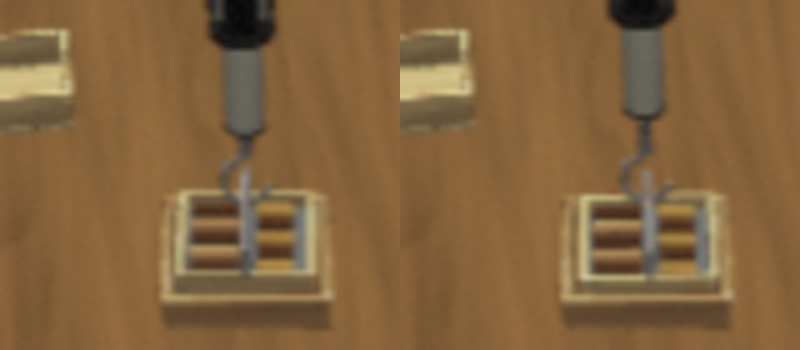

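The tote is back down, shifted about 3 mm within the bay and flat. I keep lowering to slack the hook, then back out.

Call:
{"fn": "drive_tool", "kwargs": {
  "plan": [
    [[0,0,-0.2,0],[0,0,-0.4,0],[0,0,-0.6,0],[0,0,-0.8,0],[0,0,-1.0,0],[0,0,-1.2,0],[0,0,-1.4,0],[0,0,-1.6,0]]
  ]
}}

```text
time: 23.52
tcp_pos: [0.5369, 0.274, 0.28]
ee_rot: [[0.099, 0.995, 0.0], [0.995, -0.099, 0.0], [0.0, 0.0, -1.0]]
contact_force: [0.6, -0.2, -3.9]
grip_width: 0.0236
gripper_force: 49.9
```

Call:
{"fn": "drive_tool", "kwargs": {
  "plan": [
    [[0,0,-0.2,0],[0,0,-0.4,0],[0,0,-0.6,0],[0,0,-0.8,0],[0,0,-1.0,0],[0,0,-1.2,0],[0,0,-1.4,0],[0,0,-1.6,0]]
  ]
}}

```text
time: 24.18
tcp_pos: [0.5369, 0.2739, 0.2641]
ee_rot: [[0.099, 0.995, 0.0], [0.995, -0.099, 0.0], [0.0, 0.0, -1.0]]
contact_force: [-0.2, 0.6, -0.3]
grip_width: 0.0232
gripper_force: 50.0
```

Call:
{"fn": "drive_tool", "kwargs": {
  "plan": [
    [[0,0,-0.4,0],[0,0,-0.8,0],[0,0,-1.2,0],[0,0,-1.6,0],[0,0,-2.0,0],[0,0,-2.4,0],[0,0,-2.4,0],[0,0,-2.4,0]]
  ]
}}

```text
time: 24.85
tcp_pos: [0.5368, 0.2739, 0.2399]
ee_rot: [[0.099, 0.995, -0.0], [0.995, -0.099, -0.0], [-0.0, -0.0, -1.0]]
contact_force: [0.9, -0.5, -1.8]
grip_width: 0.0234
gripper_force: 50.1
```

```bash
python3 -c "
from h import *
im=stat(6);dv(im)
cv2.imwrite('pics/c7.png',cv2.resize(im[110:180,190:270,::-1],(640,560),interpolation=cv2.INTER_CUBIC))"
```

```text
25.15 F [ 0.17 -0.27 -1.52] sd [0.44 0.62 0.66] P [0.537  0.274  0.2404]
shift px (L,R) [(0.7, 0.8, 0.92), (0.7, 0.5, 0.954)]
```

View pics/c7.png

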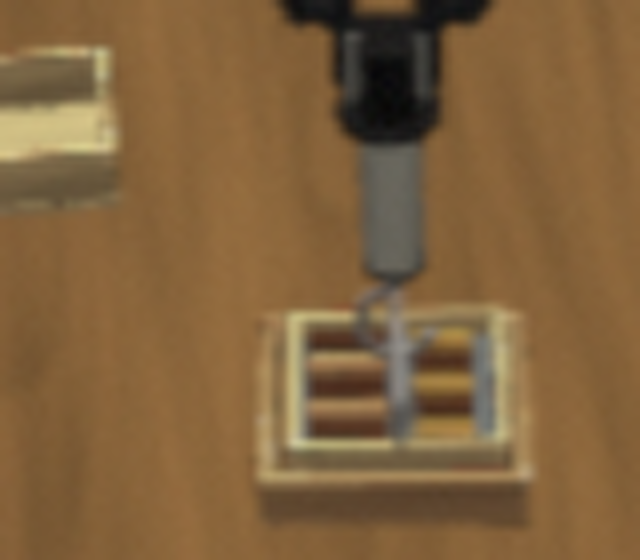

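The bar at ≈(398,330) sits mid-hook and the tote is flat. I back out along the tote's -x.

Call:
{"fn": "drive_tool", "kwargs": {
  "plan": [
    [[-0.6,0.06,0,0],[-1.2,0.12,0,0],[-1.8,0.18,0,0],[-2.5,0.25,0,0],[-3.3,0.33,0,0],[-4.1,0.41,0,0],[-5,0.5,0,0],[-5.5,0.55,0,0]]
  ]
}}

```text
time: 25.82
tcp_pos: [0.4804, 0.2795, 0.2402]
ee_rot: [[0.099, 0.995, -0.0], [0.995, -0.099, -0.0], [-0.0, -0.0, -1.0]]
contact_force: [0.1, 0.3, -0.9]
grip_width: 0.0236
gripper_force: 50.3
```

```bash
python3 -c "
from h import *
im=stat(4);dv(im)"
```

```text
26.0167 F [ 0.17  0.12 -1.81] sd [0.85 0.23 0.3 ] P [0.4811 0.2796 0.2403]
shift px (L,R) [(0.7, 0.8, 0.92), (0.7, 0.5, 0.956)]
```

Call:
{"fn": "drive_tool", "kwargs": {
  "plan": [
    [[0,0,2,0],[0,0,5,0],[0,0,8.5,0],[0,0,12,0],[0,0,15,0],[0,-1,16,0],[-0.1,-4,16.2,0.04],[-0.2,-7.5,16.2,0.09]]
  ]
}}

```text
time: 26.68
tcp_pos: [0.4803, 0.2044, 0.4026]
ee_rot: [[0.006, 1.0, 0.002], [1.0, -0.006, 0.001], [0.001, 0.002, -1.0]]
contact_force: [0.7, 0.5, -2.1]
grip_width: 0.0233
gripper_force: 50.3
```

Call:
{"fn": "drive_tool", "kwargs": {
  "plan": [
    [[-0.2,-3.8,0,0.05],[-0.4,-7.6,0,0.1],[-0.6,-11.4,0,0.15],[-0.8,-15.2,0,0.2],[-1,-19,0,0.25],[-1.2,-22.8,0,0.3],[-1.4,-26.6,0,0.35],[-1.6,-30.4,0,0.4]]
  ]
}}

```text
time: 27.35
tcp_pos: [0.4633, -0.1018, 0.4018]
ee_rot: [[-0.383, 0.924, -0.0], [0.924, 0.383, -0.0], [0.0, -0.0, -1.0]]
contact_force: [1.3, -0.1, -2.3]
grip_width: 0.0232
gripper_force: 50.2
```

Call:
{"fn": "drive_tool", "kwargs": {
  "plan": [
    [[-0.2,-3.8,0,0.05],[-0.4,-7.6,0,0.098],[-0.5,-11.4,0,0.098],[-0.6,-14,0,0.098],[-0.6,-15,0,0.098],[-0.6,-15,0,0.098],[-0.6,-15,0,0.098],[-0.6,-15,0,0.098]]
  ]
}}

```text
time: 28.02
tcp_pos: [0.4578, -0.2487, 0.402]
ee_rot: [[-0.47, 0.883, -0.0], [0.883, 0.47, 0.001], [0.001, 0.0, -1.0]]
contact_force: [-0.3, 1.1, -2.0]
grip_width: 0.0235
gripper_force: 50.2
```

```bash
python3 -c "
from h import *
o=robot.get_obs();print(o['tcp_pos'],o['ee_rot'][0],o['time']);dv(robot.get_image('side'))"
```

```text
[ 0.4578164  -0.2487249   0.40195956] [-4.70134976e-01  8.82594481e-01 -2.94431812e-04] 28.0167
shift px (L,R) [(1.3, 3.7, 0.312), (0.9, 0.1, 0.653)]
```

Call:
{"fn": "drive_tool", "kwargs": {
  "plan": [
    [[0,0,-3,0],[0,0,-6.5,0],[0,0,-10,0],[0,0,-13.5,0],[0,0,-16,0],[0,0,-17.5,0],[0,0,-18.4,0],[0,0,-18.4,0]]
  ]
}}

```text
time: 28.73
tcp_pos: [0.4575, -0.2484, 0.2169]
ee_rot: [[-0.471, 0.882, -0.002], [0.882, 0.471, 0.001], [0.002, -0.001, -1.0]]
contact_force: [-0.7, 0.2, -1.4]
grip_width: 0.0236
gripper_force: 50.1
```

Call:
{"fn": "drive_tool", "kwargs": {
  "plan": [
    [[0,0,0,0],[0.9,0.27,0,0],[1.8,0.54,0,0],[2.7,0.81,0,0],[3.6,1.08,0,0],[4.5,1.35,0,0],[5.4,1.62,0,0],[6,1.8,0,0]]
  ]
}}

```text
time: 29.4
tcp_pos: [0.5192, -0.2312, 0.2182]
ee_rot: [[-0.47, 0.883, 0.0], [0.883, 0.47, -0.0], [-0.0, 0.0, -1.0]]
contact_force: [-0.7, 1.0, -1.9]
grip_width: 0.0232
gripper_force: 50.1
```

Call:
{"fn": "drive_tool", "kwargs": {
  "plan": [
    [[0.5,0.15,0,0],[0.8,0.24,0,0],[0.8,0.24,0,0],[0.8,0.24,0,0]]
  ]
}}

```text
time: 29.73
tcp_pos: [0.5257, -0.2292, 0.2181]
ee_rot: [[-0.47, 0.883, -0.0], [0.883, 0.47, 0.0], [0.0, -0.0, -1.0]]
contact_force: [0.2, 0.2, -1.8]
grip_width: 0.0232
gripper_force: 50.1
```

Lower 9.5 mm and check the load transfers.

Call:
{"fn": "drive_tool", "kwargs": {
  "plan": [
    [[0,0.05,-0.25,0],[0,0.05,-0.5,0],[0,0.05,-0.7,0],[0,0.05,-0.85,0],[0,0.05,-0.9,0],[0,0.05,-0.9,0]]
  ]
}}

```text
time: 30.23
tcp_pos: [0.5257, -0.2287, 0.209]
ee_rot: [[-0.47, 0.883, -0.0], [0.883, 0.47, 0.0], [0.0, -0.0, -1.0]]
contact_force: [-0.4, 0.6, -1.0]
grip_width: 0.0232
gripper_force: 50.4
```

```bash
python3 -c "
from h import *
stat(6)"
```

```text
30.5333 F [ 0.01 -0.02 -2.01] sd [0.22 0.48 0.53] P [ 0.5259 -0.2287  0.2092]
```

Call:
{"fn": "drive_tool", "kwargs": {
  "plan": [
    [[0,0,-0.05,0],[0,0,-0.1,0],[0,0,-0.12,0],[0,0,-0.12,0]]
  ]
}}

```text
time: 30.87
tcp_pos: [0.526, -0.2288, 0.2087]
ee_rot: [[-0.47, 0.883, 0.001], [0.883, 0.47, -0.0], [-0.001, 0.0, -1.0]]
contact_force: [-2.1, 1.8, 9.4]
grip_width: 0.0232
gripper_force: 51.8
```

```bash
python3 -c "
from h import *
stat(6)"
```

```text
31.1667 F [-2.59  1.22  9.65] sd [0.26 0.61 0.32] P [ 0.526  -0.2287  0.2087]
```

Seated. I ease off slightly, open and rise.

Call:
{"fn": "drive_tool", "kwargs": {
  "plan": [
    [[0,0,0.07,0],[0,0,0.07,0],[0,0,0.07,0]]
  ]
}}

```text
time: 31.42
tcp_pos: [0.5259, -0.2287, 0.2088]
ee_rot: [[-0.47, 0.883, 0.0], [0.883, 0.47, -0.0], [-0.0, 0.0, -1.0]]
contact_force: [-0.5, 0.6, 2.6]
grip_width: 0.0232
gripper_force: 50.7
```

Call:
{"fn": "drive_tool", "kwargs": {
  "plan": [
    [[0,0,0,0],[0,0,0,0],[0,0,0,0],[0,0,0,0],[0,0,0,0],[0,0,0,0],[0,0,0,0],[0,0,0,0]]
  ],
  "claw": 0
}}

```text
time: 32.08
tcp_pos: [0.5259, -0.2287, 0.2087]
ee_rot: [[-0.47, 0.883, -0.0], [0.883, 0.47, 0.0], [0.0, -0.0, -1.0]]
contact_force: [-0.6, 1.2, -0.2]
grip_width: 0.0853
gripper_force: 0.0
```

Call:
{"fn": "drive_tool", "kwargs": {
  "plan": [
    [[0,0,1,0],[0,0,2.5,0],[0,0,4.5,0],[0,0,7,0],[0,0,10,0],[0,0,13,0],[0,0,15,0],[0,0,15,0]]
  ]
}}

```text
time: 32.75
tcp_pos: [0.5271, -0.2293, 0.3641]
ee_rot: [[-0.47, 0.883, 0.006], [0.883, 0.47, -0.004], [-0.006, 0.004, -1.0]]
contact_force: [-0.3, -0.4, -0.3]
grip_width: 0.0857
gripper_force: 0.0
```

```bash
python3 - <<'E'
from h import *
b=robot.get_image("side")[:,:,::-1]; dv(b[:,:,::-1])
c=lambda im,u,v:cv2.resize(im[v:v+70,u:u+80],(400,350),interpolation=cv2.INTER_CUBIC)
cv2.imwrite("pics/c8.png",np.hstack([c(b,215,215),c(b,195,120)]))
E
```

```text
shift px (L,R) [(0.4, 0.9, 0.824), (-4.0, 4.0, 0.118)]
```

View pics/c8.png

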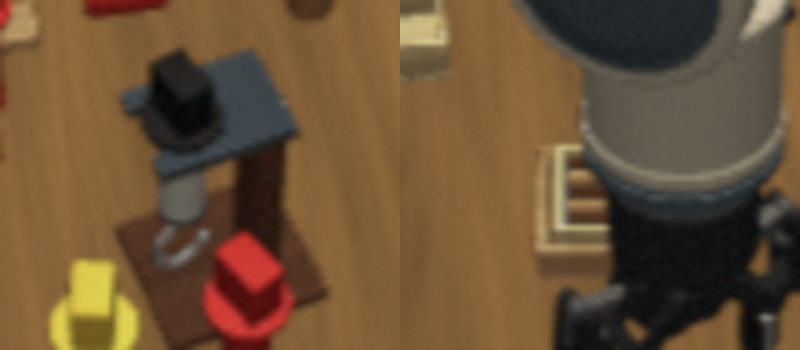

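The scale hangs in the fork as before, with the grip at crop ≈(180,90). The tote is flat in the bay, and the gripper is clear. I hand the job in.

```bash
python3 -c "
from station import robot
print(robot.close_job())"
```

```text
the job is handed in; nothing more can be done
None
```

I weighed the tote at about 0.56 kg from the wrist force (roughly 42 mm of spring), set it down about 4 mm off its starting spot in the bay, hung the scale back in its bracket, and handed the job in; no verdict came back.

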